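Tare, fill and record a sample on the lab balance

TASK

On the key terminal, press the round key to wake the balance, then hold the long bar key down for about two seconds to tare it; only then push the lever so that the tray tips all five balls through the funnel into the tube, and last press the square key to record the weight. Press the keys one at a time, each clearly down but gently (a few newtons, never 25), let each come back up, and do not press the small round key. Leave the bottle, the dish and the slide box where they are.

Things in the scene. Friction and masses are not known exactly. Their poses are not given: they have to be found in the camera images.
- station: Weighing station, fixed, upright, yaw up to 0.35 rad; origin on the bench under the middle of the white balance (190 in x, 200 in y, 58 high; mm in this frame's axes throughout). On its round pan, centred on the origin, stand a fixed clear tube and funnel. A column (dia 12, to z = 235) stands at x 45, y 132; its foot plate reaches y = 160.
- funnel_rim (a point): Centre of the rim of the fixed white funnel (rim dia 120 mm) on the tube, 207 mm above the bench.
- tray (a joint): Steel tray, 44 mm wide inside, on a pivot along station x at y 66, z 225 mm; spout over the funnel, closed rear end at y 145. Value = tilt in rad: 0 as found (floor sloping 8 degrees back), grows as the rear rises, stop 1.2. The stiff hinge (0.1 N m) stays where left. Balls roll from about 0.2, all are out by 0.6 to 0.8; tip it smoothly, over a second or more.
- tray_knob (a point): Centre of the black knob (dia 20 mm) on the tray's lever, a rod (dia 9) rising 75 mm from the pivot line at station x = -80, clear of the tray (edge at x = -25). As found it leans 0.35 rad to station +y: knob at (-80, 92, 295) mm. Pushing it towards station -y (1 to 2 N) tips the tray: at tilt t it is at y = 66 + 75 sin(0.35 - t), z = 225 + 75 cos(0.35 - t).
- tube_floor (a point): Centre of the inner floor of the clear tube (outer dia 40, bore 34 mm), 73 mm above the bench; the tube's mouth is 70 mm higher.
- keypad: Key terminal, foot (130 x 130 mm) fixed, yaw up to 0.35 rad; origin on the bench under the foot's middle. On a post: a head plate 125 (up the slope) x 155 (y) x 24 mm, sloping 0.4 rad, outward normal (-0.389, 0, 0.921) in this frame. Its height was set by hand and IS NOT MEASURED: up to 15 mm above or below the mean heights given for the keys; feel or look for it. It slips down at about 35 N.
- key_round (a joint): Round grey key, dia 26 mm. Mean centre of its top in the keypad frame (17, 42, 142) mm; z is off by the head's unknown height. Stands 11 mm proud of the head. Value: travel in m into the head along the normal, 0 up, 0.008 at its stop. All keys: spring 1.5 N at first, 6 N at the stop; pressed beyond 0.005 (4.3 N), up again below 0.0015.
- key_bar (a joint): Bar key, grey (52 mm along y, 20 mm up the slope). Mean centre of its top (-37, 30, 120) mm in the keypad frame, with the same unknown height; value, spring and proud height as for the round key.
- key_square (a joint): Square grey key (26 x 26 mm). Mean centre of its top (17, -42, 142) mm in the keypad frame, with the same unknown height; value, spring and proud height as for the round key.
- key_small (a joint): Small round grey key (dia 16 mm), not to be pressed. Mean centre of its top (-37, -48, 120) mm in the keypad frame, with the same unknown height; value and spring as for the round key.
- ball0_center (a point): Centre of a white ceramic ball, dia 14 mm, 10 to 16 g, at first in the tray.
- ball1_center (a point): Centre of a white ceramic ball, dia 14 mm, 10 to 16 g, at first in the tray.
- ball2_center (a point): Centre of a white ceramic ball, dia 14 mm, 10 to 16 g, at first in the tray.
- ball3_center (a point): Centre of a white ceramic ball, dia 14 mm, 10 to 16 g, at first in the tray.
- ball4_center (a point): Centre of a white ceramic ball, dia 14 mm, 10 to 16 g, at first in the tray.
- reagent: White bottle with cap, dia 54 mm, 110 mm high, bystander; origin under its base.
- dish: Low clear dish, dia 80 mm, 16 mm high, bystander; origin under its base.
- slide_box: Black slide box 85 x 100 x 35 mm, bystander; origin under its base.
Mind the look-alikes: they are no part of the job. What is shaped like the keypad but turquoise is not meant.

How it is judged:
By the outcome, as a careful person would: the job done as asked, in the order asked, and still so for the second after the job is handed in, with the robot touching nothing.
It also fails if it takes over 72 s, if anything falls off the work surface, if the arm or the gripper's body presses on something with over 40 N, if the wrist force passes 120 N, or if a joint passes its speed limit or range.

ROBOT

A 7-joint arm with a two-finger parallel gripper is mounted at the origin on the work surface. World frame = base frame: x ahead of the robot, y to its left, z up, the work surface at z = 0. Lengths are in m, angles in rad, forces in N, time in s.
With the tool pointing down it reaches from about 0.425 to 0.875 m from the base axis. Payload 4.7 kg.
Tool frame: the origin (TCP) lies at the centre of the arm's flange, where the gripper is bolted on; the fingertips stand 182 mm ahead of it and the grasp point (between the pads) lies 164 mm ahead of it; x points along the fingers, y is the direction in which the jaws open and shut, and the axes are right-handed (so a half turn about x gives the same grasp; the last joint's range is limited). The gripper opens to 87 mm and grips with 3 to 60 N. Pads are 19 mm wide; open, the fingers measure 117 mm over their backs; the gripper's body (75 mm by 190 mm) begins 51 mm behind the grasp point.
Start: joints at [1.265, 0.321, -0.07, 1.45, 0.023, 1.371, -0.057], TCP at [0.204, -0.617, 0.405] pointing down, gripper open.
Joint ranges: [-2.86, 2.86], [-0.3, 2.09], [-1.38, 1.24], [0.06, 2.45], [-1.56, 4.7], [0.09, 2.05], [-2.69, 2.69]. Speed limits (rad/s): [2.57, 2.57, 3.14, 3.14, 3.14, 3.14, 3.14].

INTERFACE

Orientations are given as a rotation vector (axis times angle).
In Python, from bench import ctrl gives the robot as it stands.
- The arm moves only by the shell command python3 -m crank 'ROWS' [FORCE]. ROWS is JSON, one flat list of numbers, 7 for each row, row after row: the shift along the tool's x, y, z in mm, then the turn, a rotation vector about the tool's x, y, z in rad, then the finger opening in mm, from 0 to 87. A call has exactly 5 rows; each row shifts and turns the commanded pose from where the row before left it, along the tool's axes as they then stand; what a row does not reach is not made up. A row lasts 1/8 s, in which the tool goes at most 62.5 mm and 10.7 degrees, less where a joint would pass 70% of its speed; a pose out of reach is approached as far as the arm can. A call with a gripper value outside its range is refused whole. The fingers move at their own pace and stop on an object; FORCE is the grip in N (left out, the last holds). Time passes only in rows, so rows that do not move let the fingers close, or fill a call up. It gives the time, the measured TCP pose, the force and the opening at its end, in the units of the state.
- ctrl.get_state(): the state, without advancing time (a new reading comes with each control period).
- ctrl.get_image(name): name is "scene" or "top" or "wrist"; returns the picture (480x640x3 uint8, red, green, blue); there is no depth.
- ctrl.camera_params(name): a dict with "K" (3x3 intrinsics, pixels), "world_to_cam" (4x4, takes a point from world to camera coordinates); the wrist camera has in their place "hand_eye" (4x4, takes a point from camera to tool coordinates, whose origin is the TCP and whose axes are the tool frame's). Camera axes: x right, y down, z forward; pixel columns grow to the right and rows downward; lengths in m; the calibration is good to about 2 mm. A picture is of the moment at which its call begins: read the wrist's pose just before it. camera_params takes no time and is no camera call.
- ctrl.close_job(): hands the job in, once; it reports no verdict.
Trained networks look in the newest picture that a camera, given by its name, has taken for a name from the list of things; names that differ only in an ending like _2 or _b are one class to them, and where a whole thing is asked for, a point or a joint stands for the part that bears it (a point fixed in the world has none). Each returns a list of dicts, best first, with "confidence" (0 to 1); they miss things now and then, are a little off and sometimes report something else, mostly with a low value. They report only what shows in the picture. A call takes as long as a camera call. They do not tell look-alikes from the thing itself.
- ctrl.regions_of(camera, target): "region" (480x640 bool, what is visible of it) and "at" ([column, row] in pixels, amid what is visible of it).
- ctrl.mark_of(camera, target): "at" ([column, row] in pixels: a listed point, or the origin of a listed thing).
The state is a dict: "time": time; "joint_positions": joint angles; "qd": joint speeds; "joint_torque": joint torques, N m; "position": TCP position; "tool_rot": TCP orientation; "ft_force": force on the tool from outside, world axes, zero at the start; "torque": the same for the moment, N m; "grip_width": opening from 0.0 (shut) to 1.0 (fully open).
Only numpy, scipy, OpenCV 4.12 (cv2) and the standard library are available. Lean on these libraries where they do the work, as an engineer would, in place of code of your own. Each camera call takes 0.05 s, during which the arm holds its last target.

## Working session

There is one attempt and no reset: what is moved stays moved. The work goes in short steps, Python scripts to look and compute and a shell command to move; the robot and the scene stay as the last step left them, time stands still between calls to the robot, and variables do not carry over. Pictures are saved under pics/ and viewed, and the job is handed in when it is done.

```bash
ls; mkdir -p pics; python3 - <<'E'
from bench import ctrl
import cv2,numpy as np
s=ctrl.get_state();print(s)
for n in("scene","top","wrist"):
    im=ctrl.get_image(n);cv2.imwrite(f"pics/{n}0.png",im[:,:,::-1]);p=ctrl.camera_params(n);print(n,{k:np.round(v,4).tolist() for k,v in p.items()})
E
```

```text
pics
{'time': 0.0, 'joint_positions': array([ 1.26507745,  0.32183297, -0.07006399,  1.45165758,  0.02264891,
        1.37076101, -0.05688805]), 'qd': array([-0.00119988, -0.00101563,  0.00077969, -0.00178342, -0.00046038,
        0.00097965, -0.00099783]), 'joint_torque': array([ 4.72450229e-04, -4.91272223e+01, -4.03216789e-01, -3.12531924e+01,
       -6.39332389e-02,  4.34238883e-02,  1.49043758e-04]), 'position': array([ 0.20424627, -0.61687405,  0.40366329]), 'tool_rot': array([ 2.04887276,  0.33245211, -2.04979682]), 'ft_force': array([0.40325792, 1.45593226, 0.21321779]), 'torque': array([-0.00335243, -0.02576277,  0.00718351]), 'grip_width': 0.9964169708829286}
scene {'K': [[522.5599, 0.0, 318.5751], [0.0, 522.5599, 242.0432], [0.0, 0.0, 1.0]], 'world_to_cam': [[-0.863, 0.5052, 0.0005, 0.5388], [0.4156, 0.7104, -0.5679, -0.1245], [-0.2873, -0.4899, -0.8231, 1.4746], [0.0, 0.0, 0.0, 1.0]]}
top {'K': [[499.2017, 0.0, 320.3475], [0.0, 499.2017, 245.0499], [0.0, 0.0, 1.0]], 'world_to_cam': [[0.0131, -0.9995, 0.0271, -0.0638], [-0.9973, -0.015, -0.0723, 0.6235], [0.0727, -0.0261, -0.997, 1.3926], [0.0, 0.0, 0.0, 1.0]]}
wrist {'K': [[406.5287, 0.0, 313.0875], [0.0, 406.5287, 244.2671], [0.0, 0.0, 1.0]], 'hand_eye': [[0.001, -0.2408, 0.9706, 0.0204], [1.0, -0.0004, -0.0011, 0.0006], [0.0006, 0.9706, 0.2408, -0.0669], [0.0, 0.0, 0.0, 1.0]]}
```

View pics/scene0.png

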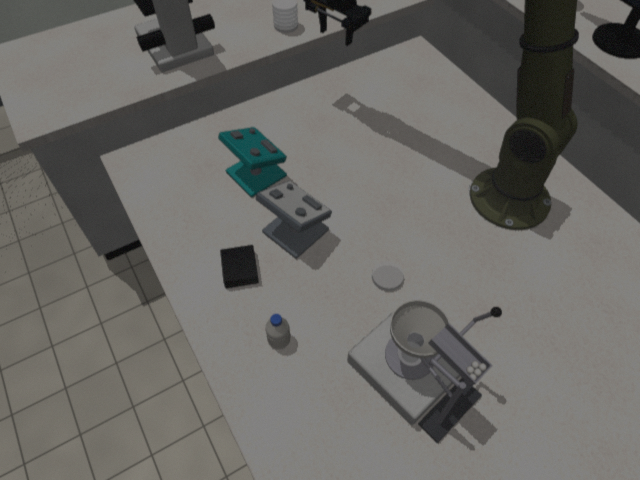

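View pics/top0.png

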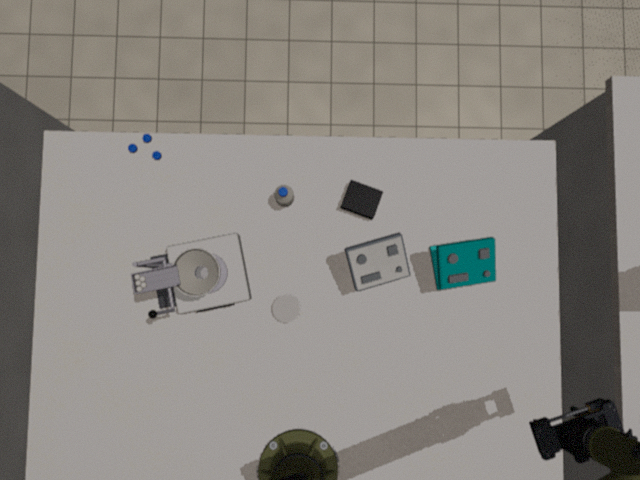

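View pics/wrist0.png

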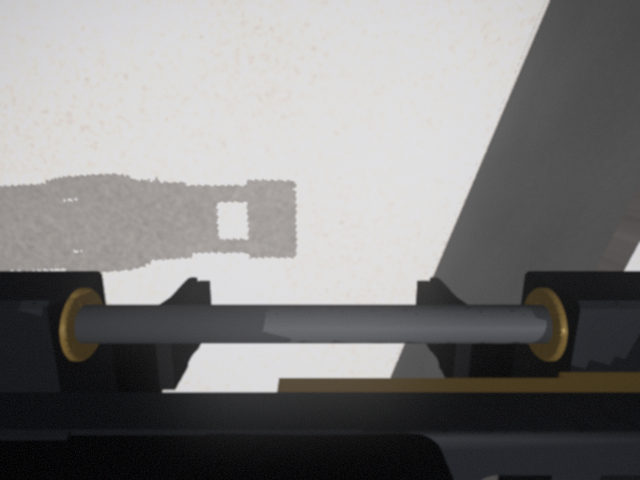

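The white-grey keypad is at top ≈(378,262) and scene ≈(293,215). The turquoise look-alike is at top (464,263). The station is at top ≈(205,275), with its knob at top (153,314) and scene (496,312).

```bash
python3 - <<'E'
from bench import ctrl
import numpy as np
for c in("scene","top"):
    ctrl.get_image(c)
    for t in("keypad","key_round","key_bar","key_square","key_small","station","funnel_rim","tray_knob","tube_floor","tray"):
        r=ctrl.mark_of(c,t); print(c,t,[(np.round(d["at"],1).tolist(),round(d["confidence"],2)) for d in r[:3]])
    for t in("key_round","key_bar","key_square","key_small","tray_knob"):
        r=ctrl.regions_of(c,t); print(c,"R",t,[(np.round(np.argwhere(d["region"]).mean(0)[::-1],1).tolist(),int(d["region"].sum()),round(d["confidence"],2)) for d in r[:3]])
print(ctrl.get_state()["time"])
E
```

```text
scene keypad [([298.7, 234.7], 0.79), ([257.6, 172.8], 0.64)]Traceback (most recent call last):
  File "<stdin>", line 6, in <module>
ValueError: it knows: ball0_center, ball1_center, ball2_center, ball3_center, ball4_center, dish, funnel_rim, keypad, reagent, slide_box, station, tray_knob, tube_floor
```

```bash
python3 - <<'E'
from bench import ctrl
import numpy as np
for c in("scene","top"):
    ctrl.get_image(c)
    for t in("keypad","station","funnel_rim","tray_knob","tube_floor"):
        r=ctrl.mark_of(c,t); print(c,t,[(np.round(d["at"],1).tolist(),round(d["confidence"],2)) for d in r[:3]])
    for t in("key_round","key_bar","key_square","key_small","tray_knob","tray"):
      try:
        r=ctrl.regions_of(c,t); print(c,"R",t,[(np.round(np.argwhere(d["region"]).mean(0)[::-1],1).tolist(),int(d["region"].sum()),round(d["confidence"],2)) for d in r[:3]])
      except ValueError as e: print(t,e)
print(ctrl.get_state()["time"])
E
```

```text
scene keypad [([295.4, 232.8], 0.8), ([257.3, 174.1], 0.65)]
scene station [([407.3, 367.2], 0.84)]
scene funnel_rim [([296.9, 230.7], 0.62), ([418.9, 322.9], 0.6), ([411.2, 355.9], 0.4)]
scene tray_knob [([493.4, 310.7], 0.76)]
scene tube_floor [([411.1, 353.8], 0.55)]
scene R key_round [([254.4, 151.9], 62, 0.63)]
scene R key_bar [([311.3, 202.3], 176, 0.45)]
scene R key_square [([235.7, 135.0], 88, 0.65)]
scene R key_small []
scene R tray_knob [([461.3, 347.7], 1937, 0.62), ([311.7, 203.0], 158, 0.33)]
scene R tray [([461.2, 347.5], 1940, 0.72)]
top keypad [([371.4, 263.3], 0.63), ([456.3, 265.2], 0.59)]
top station [([210.0, 273.8], 0.65)]
top funnel_rim [([197.7, 270.3], 0.57)]
top tray_knob [([149.5, 312.2], 0.88), ([212.8, 273.2], 0.18)]
top tube_floor [([203.9, 273.0], 0.64)]
top R key_round [([452.2, 258.3], 92, 0.52), ([286.2, 308.5], 632, 0.26)]
top R key_bar [([370.2, 277.8], 152, 0.69), ([457.7, 277.9], 162, 0.42)]
top R key_square [([483.8, 252.9], 100, 0.61)]
top R key_small []
top R tray_knob [([158.7, 283.2], 995, 0.98)]
top R tray [([159.0, 282.8], 1071, 0.65)]
1.45
```

```bash
python3 - <<'E'
import cv2
a=cv2.imread("pics/top0.png");b=cv2.imread("pics/scene0.png")
cv2.imwrite("pics/c1.png",cv2.resize(a[225:300,335:435],None,fx=8,fy=8,interpolation=cv2.INTER_CUBIC))
cv2.imwrite("pics/c2.png",cv2.resize(b[170:260,245:345],None,fx=6.5,fy=6.5,interpolation=cv2.INTER_CUBIC))
cv2.imwrite("pics/c3.png",cv2.resize(a[225:325,125:255],None,fx=6,fy=6,interpolation=cv2.INTER_CUBIC))
cv2.imwrite("pics/c4.png",cv2.resize(b[290:445,340:515],None,fx=3.8,fy=3.8,interpolation=cv2.INTER_CUBIC))
E
```

```text
(no output)
```

View pics/c1.png

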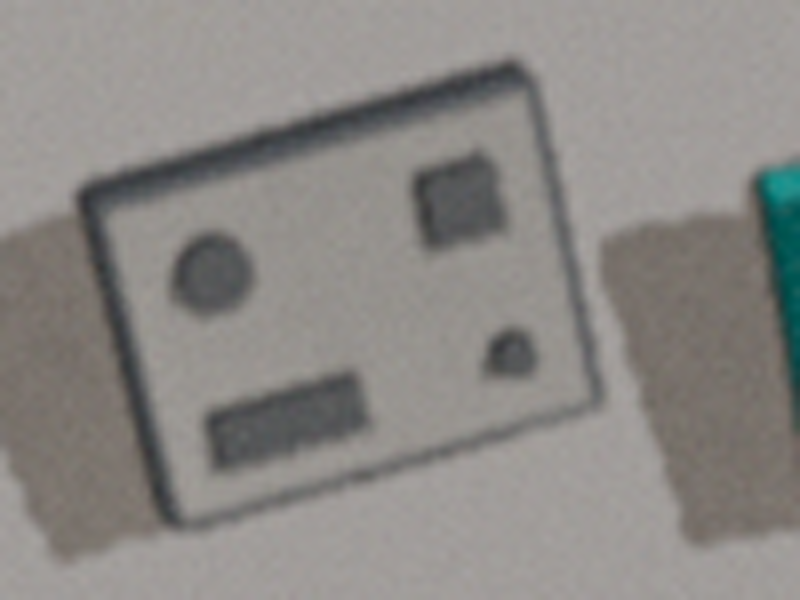

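View pics/c2.png

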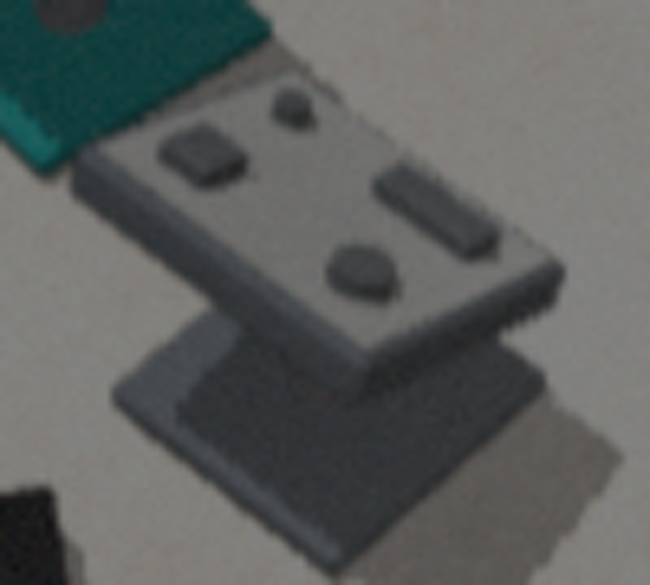

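View pics/c3.png

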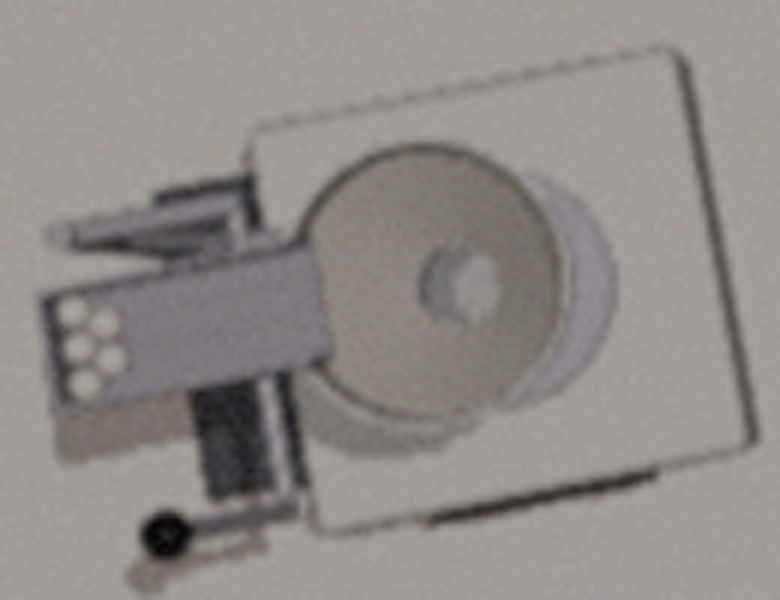

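View pics/c4.png

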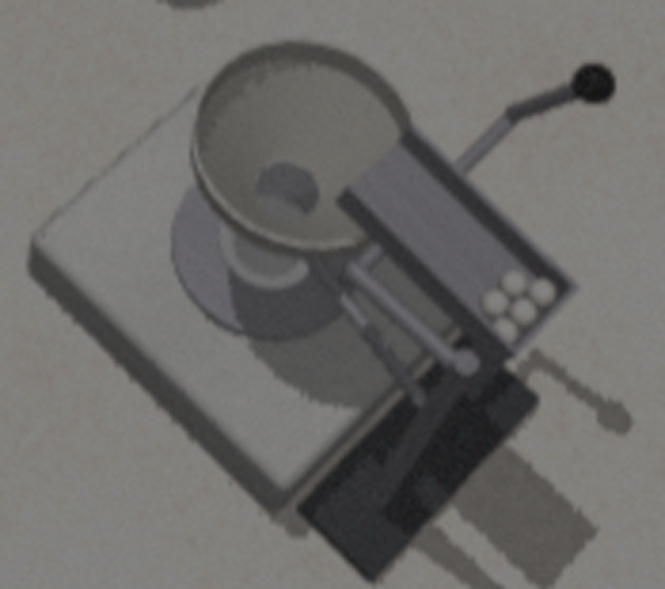

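```bash
cat > fit.py <<'E'
import numpy as np
from scipy.optimize import least_squares
from bench import ctrl
C={c:ctrl.camera_params(c) for c in("top","scene")}
def proj(c,P):
    p=C[c];X=np.asarray(P)@p["world_to_cam"][:3,:3].T+p["world_to_cam"][:3,3]
    u=X@p["K"].T;return u[:,:2]/u[:,2:]
def cp(l,o,s): return (np.array(l,float)+.5)/s-.5+np.array(o)
def tf(P,x,y,th):
    c,s=np.cos(th),np.sin(th);P=np.asarray(P,float)
    return np.c_[c*P[:,0]-s*P[:,1]+x,s*P[:,0]+c*P[:,1]+y,P[:,2]]
K=np.array([[17,42,142],[-37,30,120],[17,-42,142],[-37,-48,120]])/1e3
n=np.array([-.389,0,.921]);t=np.array([.921,0,.389])
if __name__=="__main__":
    kt=cp([(213,270),(288,422),(458,202),(513,352)],(335,225),8)
    ks=cp([(360,268),(434,207),(203,152),(293,104)],(245,170),6.5)
    ct=cp([(105,205),(530,88),(598,400),(180,522)],(335,225),8)
    cs=cp([(365,362),(80,162),(300,72),(562,268)],(245,170),6.5)
    base=K.mean(0)*[1,0,1]
    def model(v):
        x,y,th,dz,s=v
        k=tf(K+[0,0,dz],x,y,th)
        ctr=base-n*.011+t*s
        cor=np.array([ctr+t*a*.0625+np.array([0,b*.0775,0]) for a,b in((1,1),(1,-1),(-1,-1),(-1,1))])+[0,0,dz]
        return k,tf(cor,x,y,th)
    def res(v):
        k,c=model(v)
        return np.r_[(proj("top",k)-kt).ravel(),(proj("scene",k)-ks).ravel(),.6*(proj("top",c)-ct).ravel(),.6*(proj("scene",c)-cs).ravel()]
    best=min((least_squares(res,[.4,-.1,th0,0,0],loss="soft_l1") for th0 in(-.3,0,.3)),key=lambda r:r.cost)
    print("keypad",np.round(best.x,4),best.cost);print(np.round(res(best.x).reshape(-1,2),1).tolist());print(np.round(model(best.x)[0],4).tolist())
    bt=cp([(255,132),(675,52),(752,438),(320,530)],(125,225),6)
    rt=cp([(433,282),(167,535)],(125,225),6)
    rs=cp([(303,147),(593,83)],(340,290),3.8); bs=cp([(35,240),(285,500)],(340,290),3.8)
    def idx(v):
        B=np.array([[95,100,58],[95,-100,58],[-95,-100,58],[-95,100,58]])/1e3
        R=np.array([[0,0,207],[-80,92,295]])/1e3
        return tf(B,*v),tf(R,*v)
    def res2(v):
        B,R=idx(v)
        return np.r_[(proj("top",B)-bt).ravel(),(proj("top",R)-rt).ravel(),(proj("scene",R)-rs).ravel(),(proj("scene",B[:2][::-1])-bs).ravel()]
    best=min((least_squares(res2,[.4,.2,th0],loss="soft_l1") for th0 in(-.3,0,.3)),key=lambda r:r.cost)
    print("station",np.round(best.x,4),best.cost);print(np.round(res2(best.x).reshape(-1,2),1).tolist());print(np.round(idx(best.x)[1],4).tolist())
E
python3 fit.py
```

```text
keypad [ 0.5789 -0.2047  0.298  -0.0022 -0.0014] 5.704911113709574
[[0.3, 0.0], [0.2, -0.3], [0.4, -0.5], [0.2, 0.2], [0.2, 0.4], [0.5, 0.1], [0.0, 0.2], [-0.0, 0.0], [-1.7, -0.3], [0.5, -1.4], [0.8, 0.7], [-0.8, 1.3], [0.3, 0.9], [-0.5, -1.1], [-0.8, -0.4], [1.2, 0.2]]
[[0.5828, -0.1596, 0.1398], [0.5347, -0.1869, 0.1178], [0.6075, -0.2399, 0.1398], [0.5576, -0.2614, 0.1178]]
station [0.5434 0.2547 0.2192] 10.414125682103982
[[-2.4, -1.2], [-0.5, -2.5], [0.1, 0.9], [-0.3, 0.8], [-1.6, -0.8], [0.3, -0.6], [0.7, -2.1], [0.1, 0.0], [-2.6, -0.7], [0.4, -1.5]]
[[0.5434, 0.2547, 0.207], [0.4453, 0.3271, 0.295]]
```

```bash
cat > h.py <<'E'
import numpy as np
from scipy.spatial.transform import Rotation as Ro
from bench import ctrl
from fit import tf,K,n,t,proj
KP=(.5789,-.2047,.298,-.0022); ST=(.5434,.2547,.2192)
def keys(KP=KP): return tf(K+[0,0,KP[3]],*KP[:3])
def nw(KP=KP): return Ro.from_euler('z',KP[2]).apply(n/np.linalg.norm(n))
def Rk(sgn=1,swap=False,KP=KP):
    x=-nw(KP); y=Ro.from_euler('z',KP[2]).apply([0,sgn,0])
    if swap: y=Ro.from_euler('z',KP[2]).apply(t*sgn); y/=np.linalg.norm(y)
    return Ro.from_matrix(np.c_[x,y,np.cross(x,y)])
def Rs(sgn=1,ST=ST):
    x=np.array([0,0,-1.]);y=Ro.from_euler('z',ST[2]).apply([0,sgn,0]);return Ro.from_matrix(np.c_[x,y,np.cross(x,y)])
def st():
    s=ctrl.get_state();return s,np.array(s["position"]),Ro.from_rotvec(s["tool_rot"])
def delta(tip,Rt,off=.182):
    """tip target world -> (turn in current tool frame), then shift in the target tool frame; also shift in current frame"""
    s,p,R=st(); tcp=tip-Rt.as_matrix()[:,0]*off
    d=tcp-p
    print("t",s["time"],"turn",np.round((R.inv()*Rt).as_rotvec(),4),"shift cur",np.round(R.inv().apply(d)*1e3,1),"shift tgt",np.round(Rt.inv().apply(d)*1e3,1),"tip",np.round(p+R.as_matrix()[:,0]*off,4),"F",np.round(s["ft_force"],2))
E
python3 - <<'E'
from h import *
s,p,R=st();print(np.round(R.as_matrix(),3))
for sg in(1,-1):
  for sw in(False,True):
    print(sg,sw); delta(keys()[0]+nw()*.06,Rk(sg,sw))
E
```

```text
[[-0.     0.314 -0.949]
 [-0.    -0.949 -0.314]
 [-1.     0.     0.   ]]
1 False
t 1.45 turn [-3.0581 -0.0065  0.6194] shift cur [  42.  -317.4 -409. ] shift tgt [195.2 326.2 354. ] tip [ 0.2043 -0.6171  0.2228] F [-0.49 -0.17  0.55]
1 True
t 1.45 turn [-1.5266  0.3093  0.3159] shift cur [  42.  -317.4 -409. ] shift tgt [ 195.2  354.  -326.2] tip [ 0.2043 -0.6171  0.2228] F [-0.49 -0.17  0.55]
-1 False
t 1.45 turn [0.0215 0.3997 0.0042] shift cur [  42.  -317.4 -409. ] shift tgt [ 195.2 -326.2 -354. ] tip [ 0.2043 -0.6171  0.2228] F [-0.49 -0.17  0.55]
-1 True
t 1.45 turn [ 1.5694  0.3178 -0.3111] shift cur [  42.  -317.4 -409. ] shift tgt [ 195.2 -354.   326.2] tip [ 0.2043 -0.6171  0.2228] F [-0.49 -0.17  0.55]
```

```bash
python3 -m crank '[-8,-35,-38,0,0.08,0,0, -8,-35,-38,0,0.08,0,0, -8,-35,-38,0,0.08,0,0, -8,-35,-38,0,0.08,0,0, -8,-35,-38,0,0.08,0,0]' 20; python3 - <<'E'
from h import *
delta(keys()[0]+nw()*.06,Rk(-1))
E
```

```text
time: 2.08
position: [0.3209, -0.3926, 0.4746]
tool_rot: [2.452, 0.396, -1.621]
ft_force: [-0.4, -0.3, 1.0]
grip_width: 0.516
t 2.075 turn [ 0.0204 -0.0027  0.0086] shift cur [ 192.2 -140.9 -165.8] shift tgt [ 190.5 -145.9 -163.4] tip [ 0.3885 -0.3702  0.3072] F [-0.44 -0.31  1.01]
```

```bash
python3 -m crank '[20,-36,-41,0.02,0,0.008,0, 30,-36,-41,0,0,0,0, 40,-36,-41,0,0,0,0, 40,-36,-41,0,0,0,0, 0,0,0,0,0,0,0]' 20; python3 - <<'E'
from h import *
import cv2
delta(keys()[0]+nw()*.06,Rk(-1))
s,p,R=st()
im=ctrl.get_image("wrist").copy()
c=ctrl.camera_params("wrist");H=c["hand_eye"];Kc=c["K"]
def pw(P): 
    Xt=R.inv().apply(P-p);Xc=(Xt-H[:3,3])@H[:3,:3];u=Xc@Kc.T;return u[:,:2]/u[:,2:]
uv=pw(keys());print(uv.round(1))
cv2.imwrite("pics/w1raw.png",im[:,:,::-1])
for q in uv: cv2.drawMarker(im,(int(q[0]),int(q[1])),(255,0,0),0,12)
cv2.imwrite("pics/w1.png",im[:,:,::-1])
E
```

```text
time: 2.7
position: [0.4654, -0.1988, 0.4203]
tool_rot: [2.456, 0.384, -1.631]
ft_force: [-0.6, -0.9, 0.6]
grip_width: 0.018
t 2.7 turn [0.0087 0.0008 0.0063] shift cur [64.6 -2.6 -5. ] shift tgt [64.6 -3.  -4.9] tip [ 0.5326 -0.177   0.2526] F [-0.62 -0.92  0.59]
[[311.2 231.5]
 [326.6 307.8]
 [428.2 232.6]
 [430.6 308.8]]
```

View pics/w1.png

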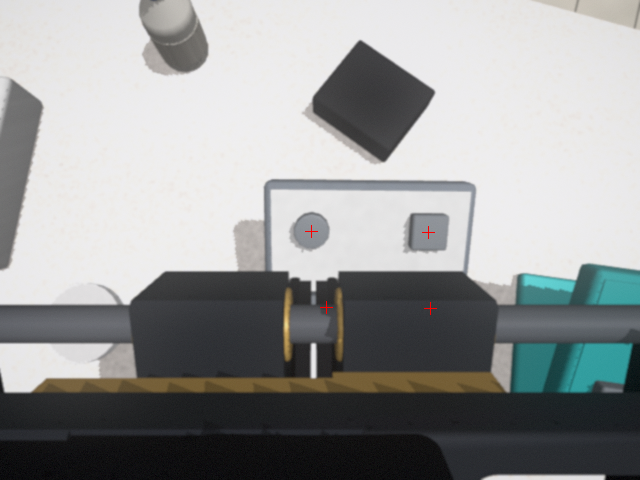

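Predicted key marks fall on the round key (311,231) and square key (428,232) in the wrist picture, so the fit is good. I'll approach the round key now.

```bash
python3 -m crank '[30,-1.5,-2.5,0.009,0,0.006,0, 35,-1.5,-2.5,0,0,0,0, 35,0,0,0,0,0,0, 0,0,0,0,0,0,0, 0,0,0,0,0,0,0]' 20; python3 - <<'E'
from h import *
delta(keys()[0],Rk(-1))
s,p,R=st();print((p+R.as_matrix()[:,0]*.182-keys()[0])@nw(), s["ft_force"]@nw())
E
```

```text
time: 3.38
position: [0.5042, -0.1905, 0.3325]
tool_rot: [2.469, 0.352, -1.634]
ft_force: [0.2, 0.2, 0.8]
grip_width: 0.004
t 3.375 turn [-0.0103 -0.0012 -0.0076] shift cur [28.2 -6.7 -2.5] shift tgt [28.3 -6.5 -2.6] tip [ 0.5725 -0.171   0.1649] F [0.25 0.24 0.79]
0.028295476525725227 0.6067564692929317
```

```bash
python3 -m crank '[10,-6,-2.5,-0.009,0,-0.006,0, 0,0,0,0,0,0,0, 0,0,0,0,0,0,0, 0,0,0,0,0,0,0, 0,0,0,0,0,0,0]' 20; python3 - <<'E'
from h import *
for i in range(3):
    delta(keys()[0],Rk(-1)); ctrl.get_image("top")
s,p,R=st();print((p+R.as_matrix()[:,0]*.182-keys()[0])@nw(), s["ft_force"]@nw())
E
```

```text
time: 4.0
position: [0.5086, -0.1817, 0.3231]
tool_rot: [2.462, 0.37, -1.632]
ft_force: [-0.1, -0.5, -0.7]
grip_width: 0.006
t 4.0 turn [ 0.0001 -0.0004  0.0001] shift cur [17.   0.7 -0. ] shift tgt [17.   0.7 -0. ] tip [ 0.5763 -0.1608  0.1555] F [-0.14 -0.52 -0.74]
t 4.05 turn [-0.     -0.0004  0.0002] shift cur [17.   0.7 -0. ] shift tgt [17.   0.7 -0. ] tip [ 0.5763 -0.1608  0.1555] F [-0.72  0.03 -0.2 ]
t 4.1 turn [ 0.0001 -0.0004  0.0003] shift cur [17.   0.7 -0. ] shift tgt [17.   0.7 -0. ] tip [ 0.5763 -0.1608  0.1554] F [-0.49 -0.13  0.12]
0.016934593156575643 -0.29173452521611865
```

```bash
cat > ck.py <<'E'
from h import *
import sys
k=int(sys.argv[1]);delta(keys()[k],Rk(-1))
f=[]
for i in range(3): ctrl.get_image("top"); f.append(ctrl.get_state()["ft_force"]@nw())
s,p,R=st();print("gap mm",((p+R.as_matrix()[:,0]*.182-keys()[k])@nw()*1e3).round(2),"Fn",np.round(f,2))
E
python3 -m crank '[5,0.7,0,0,0,0,0, 5,0,0,0,0,0,0, 3,0,0,0,0,0,0, 0,0,0,0,0,0,0, 0,0,0,0,0,0,0]' 20; python3 ck.py 0
```

```text
time: 4.78
position: [0.5135, -0.1807, 0.311]
tool_rot: [2.462, 0.37, -1.633]
ft_force: [-1.6, 0.2, 2.1]
grip_width: 0.006
t 4.775 turn [0.0001 0.0001 0.0007] shift cur [ 3.9  0.1 -0.1] shift tgt [ 3.9  0.1 -0.1] tip [ 0.5812 -0.1598  0.1434] F [-1.61  0.23  2.14]
gap mm 3.94 Fn [2.64 2.86 2.87]
```

```bash
python3 -m crank '[1.5,0,0,0,0,0,0, 1.5,0,0,0,0,0,0, 1,0,0,0,0,0,0, 0,0,0,0,0,0,0, 0,0,0,0,0,0,0]' 20; python3 ck.py 0
```

```text
time: 5.55
position: [0.5151, -0.1803, 0.3073]
tool_rot: [2.462, 0.37, -1.633]
ft_force: [-2.8, -0.1, 3.3]
grip_width: 0.004
t 5.55 turn [ 0.     -0.0001  0.0006] shift cur [-0.1  0.1 -0.1] shift tgt [-0.1  0.1 -0.1] tip [ 0.5827 -0.1594  0.1397] F [-2.81 -0.12  3.34]
gap mm -0.11 Fn [4.48 4.   4.49]
```

```bash
python3 -m crank '[1.2,0,0,0,0,0,0, 0.5,0,0,0,0,0,0, 0,0,0,0,0,0,0, 0,0,0,0,0,0,0, 0,0,0,0,0,0,0]' 20; python3 ck.py 0
```

```text
time: 6.32
position: [0.5157, -0.1801, 0.3058]
tool_rot: [2.462, 0.37, -1.633]
ft_force: [-4.2, 0.4, 4.9]
grip_width: 0.003
t 6.325 turn [ 0.0001 -0.0002  0.0005] shift cur [-1.8  0.1 -0.1] shift tgt [-1.8  0.1 -0.1] tip [ 0.5834 -0.1592  0.1381] F [-4.16  0.35  4.87]
gap mm -1.84 Fn [5.79 5.08 5.28]
```

```bash
python3 -m crank '[-3,0,0,0,0,0,0, -6,0,0,0,0,0,0, -12,0,0,0,0,0,0, -6,0,0,0,0,0,0, 0,0,0,0,0,0,0]' 20; python3 ck.py 1
```

```text
time: 7.1
position: [0.5058, -0.1833, 0.3315]
tool_rot: [2.463, 0.369, -1.631]
ft_force: [1.3, 0.6, 0.1]
grip_width: 0.001
t 7.1 turn [ 0.0004 -0.0014 -0.001 ] shift cur [25.1 11.9 58.7] shift tgt [25.2 11.9 58.7] tip [ 0.5738 -0.1626  0.1639] F [1.31 0.65 0.09]
gap mm 24.25 Fn [-0.27 -1.19  0.09]
```

```bash
python3 -m crank '[0,4,20,0,0,0,0, 0,4,20,0,0,0,0, 0,4,18.7,0,0,0,0, 8,0,0,0,0,0,0, 8,0,0,0,0,0,0]' 20; python3 ck.py 1
```

```text
time: 7.88
position: [0.4643, -0.2082, 0.2927]
tool_rot: [2.463, 0.371, -1.632]
ft_force: [0.2, 0.9, 0.3]
grip_width: 0.008
t 7.875 turn [ 0.0005 -0.0009  0.0006] shift cur [7.8 0.3 0.3] shift tgt [7.8 0.3 0.3] tip [ 0.5321 -0.1872  0.1251] F [0.22 0.86 0.3 ]
gap mm 7.66 Fn [-0.29 -0.59  0.06]
```

```bash
python3 - <<'E'
from h import *
import cv2
cv2.imwrite("pics/s2.png",cv2.resize(ctrl.get_image("scene")[130:290,220:400,::-1],None,fx=3.7,fy=3.7,interpolation=cv2.INTER_CUBIC))
E
```

```text
(no output)
```

View pics/s2.png

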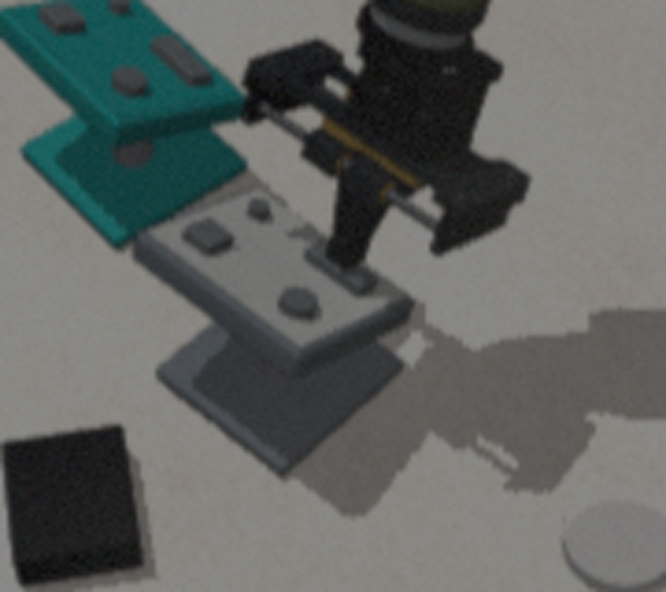

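```bash
python3 -m crank '[3,0.2,0.2,0,0,0,0, 3,0,0,0,0,0,0, 2,0,0,0,0,0,0, 1.5,0,0,0,0,0,0, 0,0,0,0,0,0,0]' 20; python3 -m crank '[0,0,0,0,0,0,0, 0,0,0,0,0,0,0, 0,0,0,0,0,0,0, 0,0,0,0,0,0,0, 0,0,0,0,0,0,0]' 20; python3 - <<'E'
from h import *
s,p,R=st();print("gap mm",((p+R.as_matrix()[:,0]*.182-keys()[1])@nw()*1e3).round(2),"Fn",s["ft_force"]@nw(),s["time"])
E
```

```text
time: 8.7
position: [0.4672, -0.2078, 0.2846]
tool_rot: [2.463, 0.37, -1.631]
ft_force: [-0.8, 0.5, 4.5]
grip_width: 0.006
time: 9.32
position: [0.4672, -0.2078, 0.2846]
tool_rot: [2.463, 0.37, -1.631]
ft_force: [-0.0, 0.7, 4.8]
grip_width: 0.007
gap mm -0.83 Fn 4.366958239984241 9.325
```

```bash
python3 -m crank '[0.7,0,0,0,0,0,0, 0,0,0,0,0,0,0, 0,0,0,0,0,0,0, 0,0,0,0,0,0,0, 0,0,0,0,0,0,0]' 20; python3 - <<'E'
from h import *
s,p,R=st();print("gap mm",((p+R.as_matrix()[:,0]*.182-keys()[1])@nw()*1e3).round(2),"Fn",s["ft_force"]@nw(),s["time"])
E
python3 -m crank '[0,0,0,0,0,0,0, 0,0,0,0,0,0,0, 0,0,0,0,0,0,0, 0,0,0,0,0,0,0, -8,0,0,0,0,0,0]' 20
python3 -m crank '[-20,0,0,0,0,0,0, -30,0,0,0,0,0,0, -30,0,0,0,0,0,0, 0,0,0,0,0,0,0, 0,0,0,0,0,0,0]' 20; python3 ck.py 1
```

```text
time: 9.95
position: [0.4675, -0.2077, 0.284]
tool_rot: [2.463, 0.37, -1.631]
ft_force: [0.4, 1.2, 4.1]
grip_width: 0.006
gap mm -1.48 Fn 3.510631943818455 9.95
time: 10.58
position: [0.4641, -0.2087, 0.2909]
tool_rot: [2.462, 0.371, -1.633]
ft_force: [0.1, -0.4, 0.2]
grip_width: 0.001
time: 11.2
position: [0.4339, -0.2177, 0.3636]
tool_rot: [2.462, 0.371, -1.635]
ft_force: [-0.0, -0.6, -1.8]
grip_width: 0.006
t 11.2 turn [-0.0003  0.0012  0.0015] shift cur [85.4  0.3 -1.6] shift tgt [85.4  0.2 -1.5] tip [ 0.5014 -0.1967  0.1958] F [-0.04 -0.57 -1.81]
gap mm 85.0 Fn [-0.66 -0.19 -0.01]
```

```bash
cat > lev.py <<'E'
from h import *
import sys
def sp(x,y,z): return tf(np.array([[x,y,z]])/1e3,*ST)[0]
if __name__=="__main__":
    s,p,R=st();print(np.round(s["joint_positions"],2))
    a=[float(v) for v in sys.argv[1:4]]
    for sg in (-1,1):
        print(sg,end=" ");delta(sp(*a),Rs(sg))
    tip=p+R.as_matrix()[:,0]*.182
    q=Ro.from_euler('z',-ST[2]).apply(tip-[ST[0],ST[1],0]);print("tip in station mm",(q*1e3).round(1))
E
python3 lev.py -80 150 370
```

```text
[ 1.04 -0.09 -0.49  2.01 -0.41  0.98 -0.54]
-1 t 11.35 turn [ 0.0783 -0.3983  0.0183] shift cur [-104.5 -575.4 -234.5] shift tgt [-188.7 -587.1 -129.2] tip [ 0.5016 -0.1962  0.1956] F [-0.75  0.45 -0.26]
1 t 11.35 turn [-3.0031 -0.0279 -0.6064] shift cur [-104.5 -575.4 -234.5] shift tgt [-188.7  587.1  129.2] tip [ 0.5016 -0.1962  0.1956] F [-0.75  0.45 -0.26]
tip in station mm [-138.8 -431.1  195.6]
```

```bash
python3 -m crank '[-35,-35,-20,0.02,-0.1,0,0, -35,-40,-20,0.02,-0.1,0.01,0, -35,-40,-20,0.02,-0.1,0.01,0, -35,-40,-20,0.02,-0.1,0,0, 0,0,0,0,0,0,0]' 20; python3 lev.py -80 150 370
```

```text
time: 11.98
position: [0.4364, -0.0533, 0.5216]
tool_rot: [2.104, 0.233, -2.096]
ft_force: [1.3, -0.2, 0.1]
grip_width: 0.005
[ 0.95 -0.19 -0.75  1.72 -0.13  1.56 -1.14]
-1 t 11.975 turn [ 0.006  -0.0033 -0.005 ] shift cur [ -32.2 -426.6  -94.1] shift tgt [ -30.4 -427.3  -91.4] tip [ 0.4372 -0.054   0.3396] F [ 1.29 -0.23  0.08]
1 t 11.975 turn [-3.1355  0.0079 -0.0052] shift cur [ -32.2 -426.6  -94.1] shift tgt [-30.4 427.3  91.4] tip [ 0.4372 -0.054   0.3396] F [ 1.29 -0.23  0.08]
tip in station mm [-170.8 -278.3  339.6]
```

```bash
python3 -m crank '[-6,-45,0,0.006,-0.003,-0.005,0, -6,-50,0,0,0,0,0, -6,-50,0,0,0,0,0, -6,-50,0,0,0,0,0, -6,-50,0,0,0,0,0]' 20; python3 lev.py -80 150 370
```

```text
time: 12.6
position: [0.3833, 0.1824, 0.5484]
tool_rot: [2.107, 0.224, -2.117]
ft_force: [1.6, 0.6, 1.0]
grip_width: 0.002
[ 0.61 -0.28 -0.88  1.68 -0.21  1.64 -1.62]
-1 t 12.6 turn [-0.0095  0.0043  0.0025] shift cur [  -3.6 -186.7  -90.2] shift tgt [  -3.6 -185.8  -92. ] tip [0.3824 0.1827 0.3664] F [1.57 0.58 0.98]
1 t 12.6 turn [ 3.1321  0.0039 -0.0067] shift cur [  -3.6 -186.7  -90.2] shift tgt [ -3.6 185.8  92. ] tip [0.3824 0.1827 0.3664] F [1.57 0.58 0.98]
tip in station mm [-172.8  -35.3  366.4]
```

```bash
python3 -m crank '[0,-45,-23,0,0,0,0, 0,-45,-23,0,0,0,0, 0,-45,-23,0,0,0,0, 0,-45,-23,0,0,0,0, 0,0,0,0,0,0,0]' 20; python3 lev.py -80 150 370; python3 - <<'E'
from h import *
from lev import sp
import cv2
s,p,R=st()
im=ctrl.get_image("wrist").copy()
c=ctrl.camera_params("wrist");H=c["hand_eye"];Kc=c["K"]
def pw(P): 
    Xt=R.inv().apply(P-p);Xc=(Xt-H[:3,3])@H[:3,:3];u=Xc@Kc.T;return u[:,:2]/u[:,2:]
uv=pw(np.array([sp(-80,92,295),sp(0,0,207),sp(-95,100,58)]));print(uv.round(1))
for q in uv: cv2.drawMarker(im,(int(q[0]),int(q[1])),(255,0,0),0,12)
cv2.imwrite("pics/w3.png",im[:,:,::-1])
b=ctrl.get_image("scene");cv2.imwrite("pics/s3.png",cv2.resize(b[200:445,300:600,::-1],None,fx=2.4,fy=2.4))
E
```

```text
time: 13.22
position: [0.4327, 0.3762, 0.5455]
tool_rot: [2.09, 0.242, -2.119]
ft_force: [-0.0, -0.2, -0.1]
grip_width: 0.007
[ 0.22  0.35 -1.28  1.37  0.33  1.67 -2.36]
-1 t 13.225 turn [0.0057 0.0133 0.0056] shift cur [-6.5 -7.4 -1.6] shift tgt [-6.5 -7.4 -1.6] tip [0.4301 0.3766 0.3635] F [-0.04 -0.22 -0.06]
1 t 13.225 turn [-3.1358 -0.0088  0.0208] shift cur [-6.5 -7.4 -1.6] shift tgt [-6.5  7.4  1.6] tip [0.4301 0.3766 0.3635] F [-0.04 -0.22 -0.06]
tip in station mm [-84.  143.6 363.5]
[[401.7 252.9]
 [507.8 117.8]
 [352.2 209.2]]
```

View pics/w3.png

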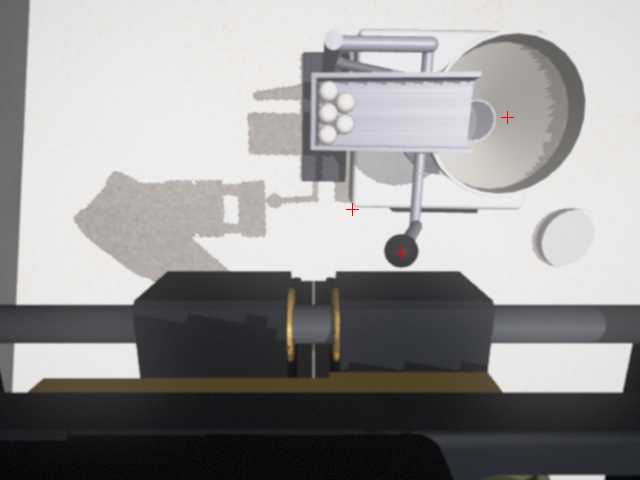

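View pics/s3.png

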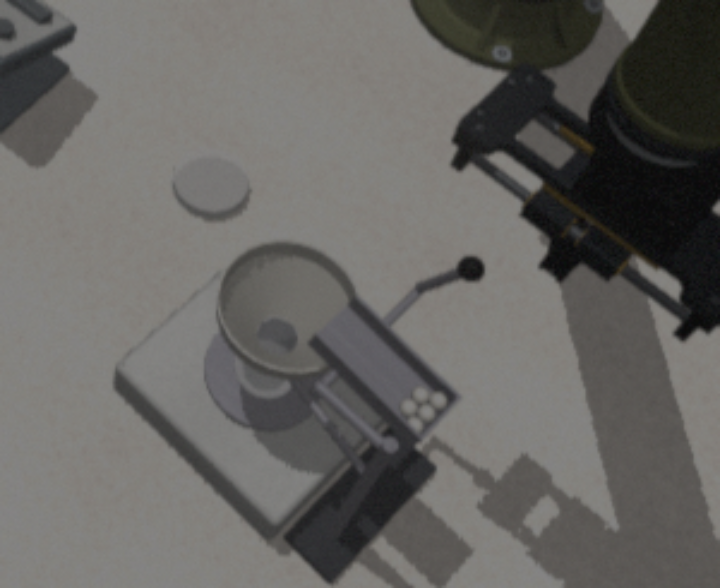

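```bash
python3 -m crank '[20,0,-2,0.005,0.008,0.005,0, 25,0,-2,0,0,0,0, 25,0,0,0,0,0,0, 20,0,0,0,0,0,0, 0,0,0,0,0,0,0]' 20; python3 lev.py -80 125 272
```

```text
time: 13.95
position: [0.4392, 0.3697, 0.4586]
tool_rot: [2.115, 0.208, -2.107]
ft_force: [0.1, 0.1, 0.7]
grip_width: 0.004
[ 0.25  0.37 -1.26  1.53  0.36  1.5  -2.38]
-1 t 13.95 turn [-0.0156 -0.0031 -0.0074] shift cur [4.7 9.9 3.2] shift tgt [4.6 9.9 3.3] tip [0.4401 0.3685 0.2766] F [0.08 0.12 0.67]
1 t 13.95 turn [ 3.1259 -0.0116  0.0048] shift cur [4.7 9.9 3.2] shift tgt [ 4.6 -9.9 -3.3] tip [0.4401 0.3685 0.2766] F [0.08 0.12 0.67]
tip in station mm [-76.1 133.5 276.6]
```

```bash
python3 -m crank '[0,4,2,-0.015,-0.003,-0.007,0, 0,4,0,0,0,0,0, 0,3,0,0,0,0,0, 0,3,0,0,0,0,0, 0,3,0,0,0,0,0]' 20; python3 lev.py -80 50 275 | grep -v "^1"
```

```text
time: 14.58
position: [0.4402, 0.3546, 0.4598]
tool_rot: [2.106, 0.237, -2.104]
ft_force: [0.3, 0.6, -0.1]
grip_width: 0.004
[ 0.31  0.34 -1.28  1.55  0.33  1.49 -2.32]
-1 t 14.575 turn [ 0.0028 -0.001   0.0024] shift cur [ 2.6 70.   1.2] shift tgt [ 2.8 70.   1. ] tip [0.4403 0.3551 0.2778] F [ 0.3   0.61 -0.11]
tip in station mm [-78.8 120.4 277.8]
```

```bash
python3 -m crank '[0,3,0,0,0,0,0, 0,3,0,0,0,0,0, 0,3,0,0,0,0,0, 0,3,0,0,0,0,0, 0,3,0,0,0,0,0]' 20; python3 lev.py -80 50 275 | grep -v "^1"
```

```text
time: 15.2
position: [0.443, 0.341, 0.4605]
tool_rot: [2.107, 0.241, -2.104]
ft_force: [-1.0, 3.4, 3.7]
grip_width: 0.007
[ 0.36  0.32 -1.29  1.57  0.31  1.48 -2.29]
-1 t 15.2 turn [ 0.004  -0.0022  0.0046] shift cur [ 3.3 56.1  1. ] shift tgt [ 3.5 56.1  0.8] tip [0.4432 0.3419 0.2786] F [-0.96  3.44  3.7 ]
tip in station mm [-78.8 106.9 278.6]
```

```bash
python3 -m crank '[0,3,0,0,0,0,0, 0,3,0,0,0,0,0, 0,3,0,0,0,0,0, 0,3,0,0,0,0,0, 0,3,0,0,0,0,0]' 20; python3 lev.py -80 50 275 | grep -v "^1"
```

```text
time: 15.82
position: [0.4469, 0.3251, 0.4595]
tool_rot: [2.106, 0.236, -2.105]
ft_force: [-0.9, 2.1, 1.9]
grip_width: 0.007
[ 0.41  0.3  -1.29  1.58  0.29  1.48 -2.25]
-1 t 15.825 turn [ 0.0023 -0.0007  0.0018] shift cur [ 2.4 39.6  1.2] shift tgt [ 2.5 39.6  1.1] tip [0.447  0.3254 0.2775] F [-0.9   2.09  1.88]
tip in station mm [-78.7  90.  277.5]
```

```bash
python3 -m crank '[0,3,0,0,0,0,0, 0,3,0,0,0,0,0, 0,3,0,0,0,0,0, 0,3,0,0,0,0,0, 0,3,0,0,0,0,0]' 20; python3 -m crank '[0,3,0,0,0,0,0, 0,3,0,0,0,0,0, 0,3,0,0,0,0,0, 0,3,0,0,0,0,0, 0,3,0,0,0,0,0]' 20;  python3 lev.py -80 50 275 | grep -v "^1"; python3 - <<'E'
from bench import ctrl
import cv2
b=ctrl.get_image("scene");cv2.imwrite("pics/s4.png",cv2.resize(b[250:445,330:580,::-1],None,fx=3,fy=3))
E
```

```text
time: 16.45
position: [0.4501, 0.3106, 0.4595]
tool_rot: [2.106, 0.237, -2.105]
ft_force: [-1.5, 0.9, 1.6]
grip_width: 0.006
time: 17.08
position: [0.4533, 0.2962, 0.4596]
tool_rot: [2.106, 0.238, -2.105]
ft_force: [-0.5, 2.7, -0.8]
grip_width: 0.005
[ 0.5   0.26 -1.3   1.61  0.25  1.47 -2.17]
-1 t 17.075 turn [ 0.0029 -0.0009  0.0028] shift cur [ 2.5 10.1  1.1] shift tgt [ 2.6 10.1  1.1] tip [0.4534 0.2967 0.2776] F [-0.55  2.66 -0.77]
tip in station mm [-78.7  60.6 277.6]
```

View pics/s4.png

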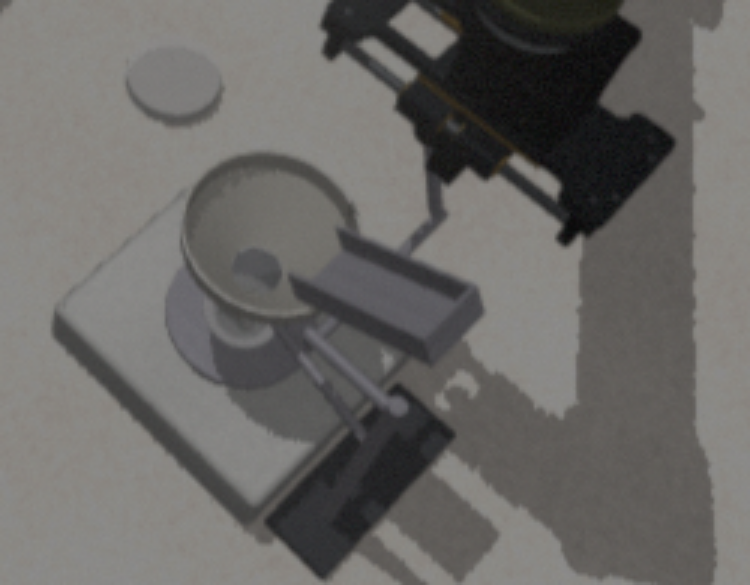

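The tray at (390,295) shows empty. I'll tip a little further for margin, back off and look with the wrist camera.

```bash
python3 -m crank '[0,3,0,0,0,0,0, 0,3,0,0,0,0,0, 0,3,0,0,0,0,0, 0,0,0,0,0,0,0, 0,0,0,0,0,0,0]' 20; python3 -m crank '[0,-10,0,0,0,0,0, 0,-25,0,0,0,0,0, -30,-15,0,0,0,0,0, -40,0,0,0,0,0,0, -30,0,0,0,0,0,0]' 20;  python3 lev.py -80 50 275 | grep -v "^1"; python3 - <<'E'
from bench import ctrl
import cv2
b=ctrl.get_image("scene");cv2.imwrite("pics/s5.png",cv2.resize(b[250:445,330:580,::-1],None,fx=3,fy=3))
b=ctrl.get_image("top");cv2.imwrite("pics/t5.png",cv2.resize(b[200:350,100:280,::-1],None,fx=4,fy=4,interpolation=cv2.INTER_CUBIC))
cv2.imwrite("pics/w5.png",ctrl.get_image("wrist")[:,:,::-1])
for c in("wrist","top","scene"): print(c,[([round(float(v)) for v in d["at"]],round(d["confidence"],2)) for d in ctrl.mark_of(c,"ball0_center")])
E
```

```text
time: 17.75
position: [0.4555, 0.2871, 0.4595]
tool_rot: [2.106, 0.236, -2.104]
ft_force: [0.7, 0.6, -0.6]
grip_width: 0.003
time: 18.38
position: [0.4439, 0.3369, 0.5612]
tool_rot: [2.106, 0.239, -2.103]
ft_force: [-0.3, 0.4, -0.1]
grip_width: 0.006
[ 0.34  0.29 -1.28  1.38  0.28  1.67 -2.25]
-1 t 18.375 turn [ 0.0037 -0.0018  0.0026] shift cur [104.1  52.1   1.1] shift tgt [104.2  51.8   0.7] tip [0.4441 0.3374 0.3792] F [-0.33  0.42 -0.12]
tip in station mm [-78.9 102.3 379.2]
wrist [([407, 137], 0.42)]
top [([203, 274], 0.58)]
scene []
```

View pics/w5.png

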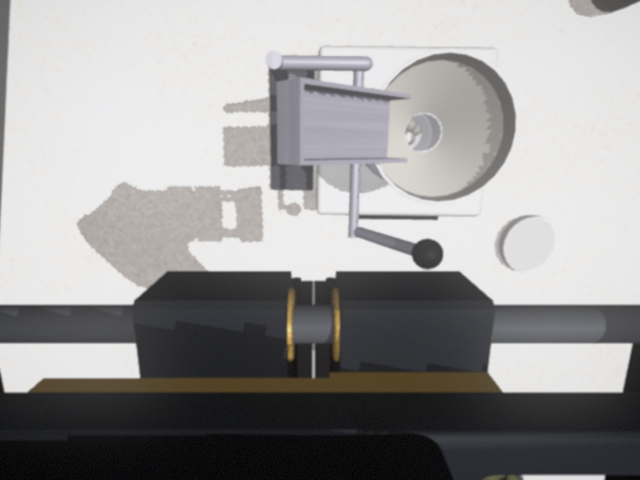

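View pics/s5.png

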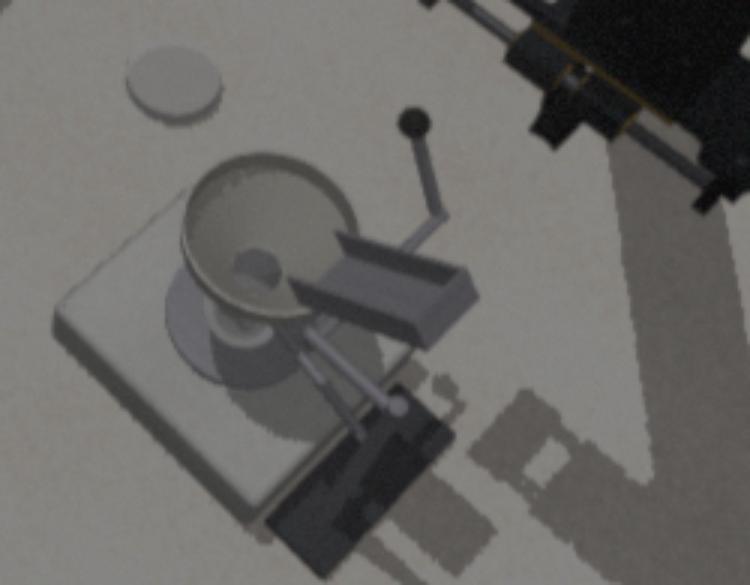

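View pics/t5.png

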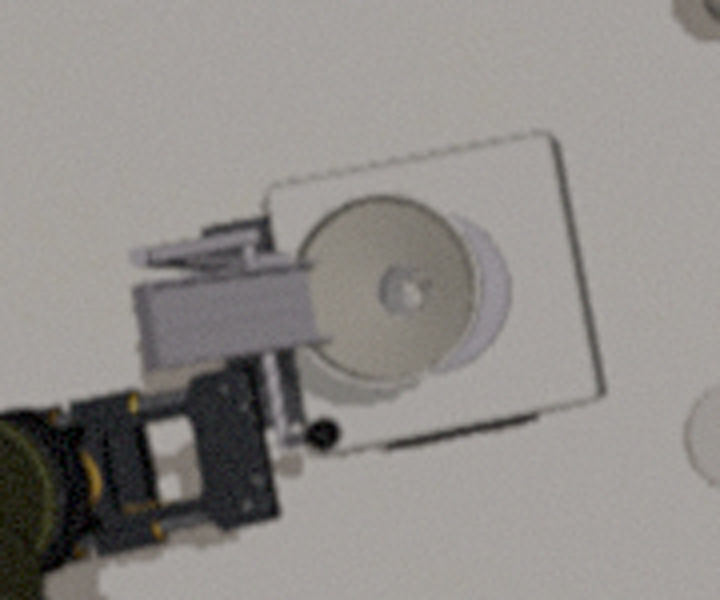

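Tray empty, and balls are visible inside the tube (wrist (418,132), top crop (405,290)); none show on the bench or station. Heading back to the square key.

```bash
python3 -m crank '[0,40,20,0,0,0,0, 0,45,25,0,0,0,0, 0,45,25,0,0,0,0, 0,45,20,0,0,0,0, 0,45,0,0,0,0,0]' 20; python3 -m crank '[0,50,0,0,0,0,0, 0,50,0,0,0,0,0, 0,50,0,0,0,0,0, 0,50,0,0,0,0,0, 0,0,0,0,0,0,0]' 20; python3 - <<'E'
from h import *
delta(keys()[2]+nw()*.07,Rk(-1))
print(ctrl.get_state()["joint_positions"].round(2))
E
```

```text
time: 19.3
position: [0.4053, 0.1071, 0.561]
tool_rot: [2.105, 0.23, -2.103]
ft_force: [1.3, 0.8, -0.9]
grip_width: 0.003
time: 19.92
position: [0.451, -0.0912, 0.5585]
tool_rot: [2.105, 0.232, -2.113]
ft_force: [-0.4, 0.0, -1.0]
grip_width: 0.004
t 19.925 turn [-0.0823  0.4025 -0.0124] shift cur [185.7 187.5 -24. ] shift tgt [174.9 188.1  65.3] tip [ 0.4502 -0.0906  0.3765] F [-0.37  0.01 -0.96]
[ 0.86 -0.11 -0.64  1.6  -0.07  1.63 -1.14]
```

```bash
python3 -m crank '[10,45,0,-0.02,0.1,0,0, 20,45,5,-0.02,0.1,0,0, 30,45,10,-0.02,0.1,-0.006,0, 30,45,15,-0.02,0.1,-0.006,0, 0,0,0,0,0,0,0]' 20; python3 - <<'E'
from h import *
delta(keys()[2]+nw()*.07,Rk(-1))
E
```

```text
time: 20.55
position: [0.4822, -0.2671, 0.4609]
tool_rot: [2.46, 0.373, -1.64]
ft_force: [-0.1, 1.1, -0.5]
grip_width: 0.008
t 20.55 turn [-0.0013  0.0041  0.0036] shift cur [93.5 11.1  6.8] shift tgt [93.5 10.7  7.2] tip [ 0.549  -0.2459  0.2929] F [-0.11  1.12 -0.52]
```

```bash
python3 -m crank '[40,5,3,0,0.004,0.003,0, 40,5,4,0,0,0,0, 35,0,0,0,0,0,0, 30,0,0,0,0,0,0, 0,0,0,0,0,0,0]' 20;python3 -m crank '[0,0,0,0,0,0,0, 0,0,0,0,0,0,0, 0,0,0,0,0,0,0, 0,0,0,0,0,0,0, 0,0,0,0,0,0,0]' 20; python3 ck.py 2
python3 - <<'E'
from h import *
import cv2
cv2.imwrite("pics/s6.png",cv2.resize(ctrl.get_image("scene")[100:290,200:400,::-1],None,fx=3.1,fy=3.1,interpolation=cv2.INTER_CUBIC))
E
```

```text
time: 21.18
position: [0.5357, -0.256, 0.3276]
tool_rot: [2.458, 0.38, -1.627]
ft_force: [-0.4, 0.4, 1.1]
grip_width: 0.006
time: 21.8
position: [0.5356, -0.2588, 0.33]
tool_rot: [2.46, 0.371, -1.622]
ft_force: [-0.2, 0.2, 0.6]
grip_width: 0.003
t 21.8 turn [ 0.0074 -0.0043 -0.0032] shift cur [22.1  2.8  5.7] shift tgt [22.1  3.   5.6] tip [ 0.6042 -0.2384  0.1626] F [-0.23  0.2   0.57]
gap mm 21.83 Fn [-0.35 -0.04  0.24]
```

View pics/s6.png

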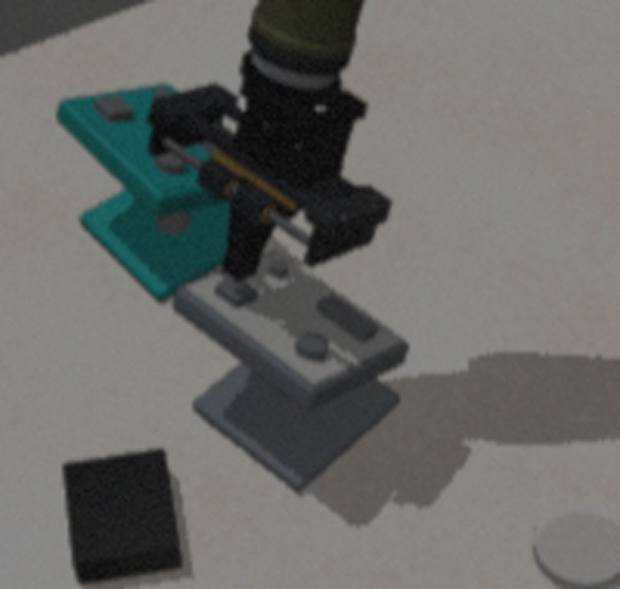

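```bash
python3 -m crank '[3,1.5,2.5,0.007,-0.004,-0.003,0, 5,1.5,3,0,0,0,0, 5,0,0,0,0,0,0, 0,0,0,0,0,0,0, 0,0,0,0,0,0,0]' 20; python3 ck.py 2
```

```text
time: 22.62
position: [0.5367, -0.2615, 0.3157]
tool_rot: [2.462, 0.37, -1.632]
ft_force: [-0.6, 0.3, 1.3]
grip_width: 0.004
t 22.625 turn [ 0.0006 -0.0004  0.0003] shift cur [8.8 0.1 0.3] shift tgt [8.8 0.1 0.3] tip [ 0.6045 -0.2406  0.148 ] F [-0.65  0.27  1.26]
gap mm 9.01 Fn [0.03 0.71 0.74]
```

Press: down to gap ≈ −1.9 mm, as on the round key.

```bash
python3 -m crank '[2.5,0,0,0,0,0,0, 2.5,0,0,0,0,0,0, 2,0,0,0,0,0,0, 1.5,0,0,0,0,0,0, 0,0,0,0,0,0,0]' 20; python3 ck.py 2
```

```text
time: 23.4
position: [0.5399, -0.2607, 0.3081]
tool_rot: [2.462, 0.37, -1.632]
ft_force: [-2.7, 0.3, 4.2]
grip_width: 0.008
t 23.4 turn [ 0.0005 -0.0005 -0.0003] shift cur [ 0.6 -0.1  0.3] shift tgt [ 0.6 -0.1  0.3] tip [ 0.6077 -0.24    0.1405] F [-2.69  0.33  4.19]
gap mm 0.61 Fn [4.79 4.08 4.7 ]
```

```bash
python3 -m crank '[1.2,0,0,0,0,0,0, 1,0,0,0,0,0,0, 0,0,0,0,0,0,0, 0,0,0,0,0,0,0, 0,0,0,0,0,0,0]' 20; python3 ck.py 2
```

```text
time: 24.18
position: [0.5407, -0.2605, 0.306]
tool_rot: [2.462, 0.37, -1.632]
ft_force: [-2.2, 0.3, 4.3]
grip_width: 0.005
t 24.175 turn [ 0.0005 -0.0006 -0.0003] shift cur [-1.7 -0.1  0.3] shift tgt [-1.7 -0.1  0.3] tip [ 0.6085 -0.2397  0.1384] F [-2.15  0.34  4.28]
gap mm -1.69 Fn [5.07 6.09 5.18]
```

```bash
python3 -m crank '[-3,0,0,0,0,0,0, -8,0,0,0,0,0,0, -20,0,0,0,0,0,0, -40,0,0,0,0,0,0, -40,0,0,0,0,0,0]' 20; python3 -m crank '[-30,0,0,0,0,0,0, 0,0,0,0,0,0,0, 0,0,0,0,0,0,0, 0,0,0,0,0,0,0, 0,0,0,0,0,0,0]' 20; python3 - <<'E'
from bench import ctrl
import cv2
for n in("scene","top"): cv2.imwrite(f"pics/{n}9.png",ctrl.get_image(n)[:,:,::-1])
E
```

```text
time: 24.95
position: [0.4984, -0.2727, 0.4081]
tool_rot: [2.461, 0.373, -1.635]
ft_force: [0.1, -0.2, 0.0]
grip_width: 0.003
time: 25.58
position: [0.4882, -0.2762, 0.4345]
tool_rot: [2.462, 0.372, -1.634]
ft_force: [-0.3, 0.5, -0.3]
grip_width: 0.0
```

View pics/scene9.png

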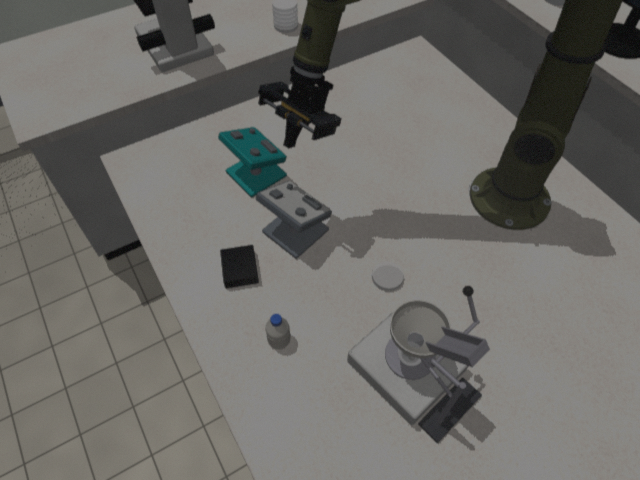

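View pics/top9.png

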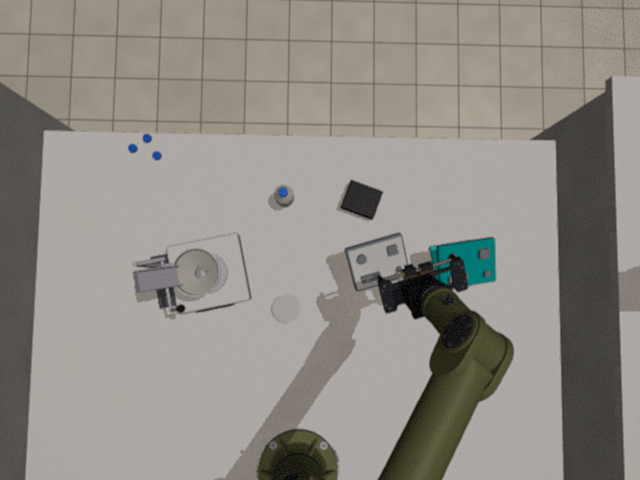

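Bottle at top (284,195), slide box (361,200) and dish (286,308) are where they started. The keys are up, the tray is empty, and nothing is loose on the bench or touching the robot. Handing in.

```bash
python3 -c "
from bench import ctrl
print(ctrl.close_job())"
```

```text
the job is handed in; nothing more can be done
None
```

I did the whole sequence in the order asked and handed the job in at about 26 s of the 72 s allowed. Nothing on the terminal confirms a press, so the key results below come from force and measured finger position.

| Step | What I did | Force | Estimated travel |
|---|---|---|---|
| Round key | pressed once, released | about 5.5 N | about 7 mm |
| Bar key | held down about 2 s, released | read 3.5–4.4 N | about 6–6.5 mm from position |
| Lever | pushed to a tilt of about 0.9 rad over roughly 3 s | about 1–5 N | – |
| Square key | pressed once, released | about 5.5 N | about 7 mm |

- **Height of the terminal head:** the key tops were about 5 mm further out along their normal than my camera fit had put them; I found this by feel on the round key.
- **Final pictures:**
  - The tray is empty and no ball lies on the bench or the station.
  - Balls show inside the tube, but I could not count all five there.
  - The keys look up, and the bottle, dish and slide box are in place.
  - The arm is clear and the small key was never pressed.
- **One check that disagreed:** the last force reading during the bar hold was 3.5 N, below the roughly 5 N its measured depth implies. The press threshold is 5 mm (4.3 N), so the position says the key was down while that reading alone falls short. I trusted the position and did not press it again.

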